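# Seat a microplate in the shaker and clamp it

### The arm

A 7-joint arm with a two-finger parallel gripper is mounted at the origin on a cart in front of the work surface, level with it; the furniture and walls round the work are solid. World frame = base frame: x ahead of the robot, y to its left, z up, the work surface at z = 0. Lengths are in m, angles in rad, forces in N, time in s.
With the tool pointing down it reaches from about 0.425 to 0.925 m from the base axis. Payload 6.8 kg.
Tool frame: the origin (TCP) lies at the very end of the fingers, on their centre line; the grasp point (between the pads) lies 19 mm behind it; z points along the fingers, y is the line along which they close (so a half turn about z gives the same grasp; the last joint's range is limited). The gripper opens to 85 mm and grips with 20 to 120 N. Pads are 22 mm wide; open, the fingers measure 114 mm over their backs; the gripper's body (76 mm by 85 mm) begins 54 mm behind the grasp point. The pads swing forward as they close: fully open they stand 13 mm farther back than shut.
Start: joints at [-1.365, 0.477, 0.022, 1.555, -0.011, 1.109, -0.083], TCP at [0.208, 0.642, 0.199] pointing down, gripper open.
Joint ranges: [-2.96, 2.96], [-0.34, 2.1], [-1.41, 1.46], [0.24, 2.44], [-1.37, 4.51], [0.17, 1.92], [-2.96, 2.96]. Speed limits (rad/s): [2.39, 2.39, 3.14, 3.14, 3.14, 3.14, 3.14].

### API

Orientations are given as a unit quaternion [w, x, y, z].
In Python, from station import bot gives the robot as it stands. The module is installed in compiled form; this text tells all that it offers.
- The arm moves only by the shell command python3 -m jog 'ROWS' [OPENING] [FORCE]. ROWS is JSON, a list of rows, each a list of 4 numbers: the shift along the tool's x, y, z in cm, then the turn about the tool's z in rad. In form: [[x, y, z, spin], ...]. A call has 1 to 20 rows; each row is the pose to reach, as a shift and turn from the pose commanded when the call began, along the tool's axes at that moment; what a row does not reach only later rows make up. A row lasts 1/12 s, in which the tool goes at most 41.7 mm and 7.16 degrees, less where a joint would pass 70% of its speed; a pose out of reach is approached as far as the arm can. A call with a gripper value outside its range is refused whole. OPENING is the closure, from -1 (fully open) to 1 (shut), set as the call begins (- or left out, the last holds). The fingers move at their own pace and stop on an object; FORCE is the grip in N (left out, the last holds). Time passes only in rows, so rows that repeat a pose let the fingers close. It gives the time, the measured TCP pose, the force, the opening and the grip force at its end, in the units of the state.
- bot.get_obs(): the state, without advancing time (a new reading comes with each control period).
- bot.read_camera(name): name is "side" or "top" or "wrist"; returns a dict with "pixels" (384x512x3 uint8, red, green, blue), "depth" (384x512 float32, m along the optical axis (not along the pixel's ray), 0 where there is no reading), "fovy" (degrees; the focal length in pixels is half the picture's height over the tangent of half this angle, whatever the lens; pixels are square), "cx", "cy" (the principal point, pixels), "pose" (4x4, takes a point from camera to world coordinates). Camera axes: x right, y down, z forward; pixel columns grow to the right and rows downward; lengths in m; the calibration is good to about 2 mm. A picture is of the moment at which its call begins.
- bot.hand_in(): hands the job in; it is judged then, once.
The state is a dict: "t": time; "q": joint angles; "joint_vel": joint speeds; "joint_torque": joint torques, N m; "eef_pos": TCP position; "tool_rot": TCP orientation; "contact_force": force on the tool from outside, world axes, zero at the start; "torque": the same for the moment, N m; "gripper_width": opening from 0.0 (shut) to 1.0 (fully open); "grasp_force": force on a finger pad.
Only numpy, scipy, OpenCV 4.12 (cv2) and the standard library are available. Lean on these libraries where they do the work, as an engineer would, in place of code of your own. Each camera call takes 0.05 s, during which the arm holds its last target. There are 200 camera calls.

### The job

The right-hand microplate was put down short of its place on the shaker. With closed fingers, and without lifting or gripping anything, push it back and sideways along the mat until it sits square in its corner, touching both the rail behind it and the rib in the middle, then push its sliding corner clamp fully up against the plate so that it cannot creep, as on the finished plate to its left. Leave that plate, its clamp and everything else where they are, and finish with the hand clear.

Things in the scene. Friction and masses are not known exactly. Their poses are not given: they have to be found in the camera images.
- shaker: Two-place microplate shaker, fixed, not running: white housing, platform with a black mat, top of mat 75 mm above the worktop. Origin: worktop under its middle; x to its back, y to its left, z up. Platform: x -129..100, y -166..166 mm. Control ledge (x -160..-129 mm) 50 mm high with a knob of 59 mm. Nothing on the platform stands higher than 24 mm above the mat.
- plate: The white 96-well microplate to be seated: slab 128 x 86 x 14.4 mm (x, y, z), about 0.12 kg, loose on the right half of the mat. Origin: centre of its underside; x along the long side, to the shaker's back. It starts 30 to 65 mm short of the rail, 3 to 10 mm off the rib, turned up to 4 degrees; the clamp is then about 10 mm clear of it, not in the way of a push straight back.
- rail (a point): Middle of the rail along the back of both places, at its front face and at mat height. The rail is aluminium, 10 mm high, 10 mm thick, and runs along the shaker's y from -150 to 150 mm; its front face is at shaker x = 85 mm.
- rib (a point): Front end of the rib between the two places, at mat height. The rib is aluminium, 10 mm high, 12 mm wide (side faces at shaker y = -6 and +6 mm), and runs back from here (shaker x -39 mm) to the rail. The right place is the corner of the rail and the rib's right face; the left place is its mirror image.
- seat (a point): On the mat's top: where the plate's origin is when it is fully in its corner (shaker x 21 mm, y -49 mm); axes as the shaker's.
- clamp (a joint): The right place's clamp: an aluminium V-shaped jaw with an upright thumb plate, sliding on the mat along the diagonal to back and left (shaker x +1, y +1). m: 0 = drawn back, 0.058 = both arms touch the front right corner of a seated plate, 0.062 = end of travel. Starts at 0 to 0.006. Slides at about 3 N and stays where left. Arms reach 16 mm along the plate's front and right sides, 13 mm high.
- clamp_push (a point): Middle of the outer face of the clamp's thumb plate, 12.5 mm above the mat; it moves with the clamp. x points in the sliding direction (the direction to push), z up. The thumb plate is 40 mm wide, 9 mm thick, its top 23.5 mm above the mat. With the clamp at 0 it lies at shaker x -102, y -151 mm.
- plate_done: An identical microplate already seated and clamped in the left place; leave it alone. Origin: centre of its underside.
- seat_done (a point): On the mat's top: where the finished plate's origin belongs (shaker x 21, y 49 mm).
- clamp_done (a joint): The left place's clamp, mirror image of the other, closed at 0.058 against the finished plate; leave it alone.
- timer: White bench timer, 62 x 66 x 20 mm, loose on the mat in front of the finished plate. Origin: centre of its underside.
- beaker: Clear plastic beaker, 55 mm across, 66 mm high, on the worktop right of the shaker. Origin: centre of its underside.
- petri: Closed petri dish, 74 mm across, 16 mm high, on the worktop to the right. Origin: centre of its underside.
- tube_lying: Capped blood tube, 103 mm long, 17 mm thick, lying on the worktop right of the shaker. Origin: under its middle.
- marker: Marker pen, 135 mm long, lying on the worktop to the right. Origin: under its middle.

How it is judged:
At the end, for the whole second after the job is handed in: The right-hand plate lies flat on the mat at rest, within 2 mm of its seat both ways and within 0.02 rad of square to it; its clamp is within 2 mm of travel of touching (value over 0.056); the finished plate is within 3 mm of its seat and its clamp still closed (over 0.056) (x of plate in the frame of seat between -0.002 and 0.002 m and y of plate in the frame of seat between -0.002 and 0.002 m and z of plate in the frame of seat between -0.002 and 0.002 m and angle between the x axis of plate and the x axis of seat, either way round below 0.02 rad and angle between plate's own z axis and vertical below 0.02 rad and linear speed of plate below 0.01 m/s and value of joint each of clamp, clamp_done above 0.056 m and distance between plate_done and seat_done below 0.003 m).
It fails at once if the plate is lifted or tipped instead of pushed (z of plate in the frame of seat above 0.006 m or angle between plate's own z axis and vertical above 0.1 rad).
It fails at once if the fingers straddle the plate to grip it (x of the grasp point in the frame of plate between -0.05 and 0.05 m and y of the grasp point in the frame of plate between -0.032 and 0.032 m and z of the grasp point in the frame of plate below 0.028 m).
It fails at once if the fingers straddle the clamp's thumb plate to grip it (x of the grasp point in the frame of clamp_push between -0.002 and 0.011 m and y of the grasp point in the frame of clamp_push between -0.015 and 0.015 m and z of the grasp point in the frame of clamp_push below 0.025 m).
It fails at once if the finished plate is pushed out of place (distance between plate_done and seat_done above 0.004 m or value of joint clamp_done below 0.054 m).
It fails at once if the timer, beaker, petri dish, lying tube or marker pen is disturbed (2 to 3 cm; timer 1.2 cm) (distance of timer from where it was at the start of the episode above 0.012 m or distance of any of beaker, petri from where it was at the start of the episode above 0.02 m or distance of any of tube_lying, marker from where it was at the start of the episode above 0.03 m).
It also fails if it takes over 51 s, if anything falls off the work surface, if the arm or the gripper's body presses on something with over 40 N, if the wrist force passes 120 N, or if a joint passes its speed limit or range.

## Working session

There is one attempt and no reset: what is moved stays moved. The work goes in short steps, Python scripts to look and compute and a shell command to move; the robot and the scene stay as the last step left them, time stands still between calls to the robot, and variables do not carry over. Pictures are saved under pics/ and viewed, at most 10 in all, crops included, and the job is handed in when it is done.

```bash
mkdir -p pics; cat > h.py <<'E'
import numpy as np, cv2
from station import bot
def cam(n,save=None):
    c=bot.read_camera(n)
    np.savez(f'{n}.npz',**c)
    if save: cv2.imwrite(f'pics/{save}.png',c['pixels'][...,::-1])
    return c
def load(n): return dict(np.load(f'{n}.npz'))
def ray(c,u,v):
    f=c['pixels'].shape[0]/2/np.tan(np.radians(float(c['fovy']))/2)
    d=np.stack([(np.asarray(u,float)-c['cx'])/f,(np.asarray(v,float)-c['cy'])/f,np.ones_like(np.asarray(u,float))],-1)
    return c['pose'][:3,3],d@c['pose'][:3,:3].T
def onplane(c,u,v,z):
    o,d=ray(c,u,v); return o+d*((z-o[2])/d[...,2])[...,None]
def cloud(c):
    v,u=np.mgrid[:384,:512]; o,d=ray(c,u,v); return o+d*c['depth'][...,None]
E
python3 - <<'E'
from h import *
o=bot.get_obs(); print(o)
for n in('top','side'):
    c=cam(n,n+'0'); print(n,c['fovy'],c['cx'],c['cy'],np.round(c['pose'],3).tolist())
E
```

```text
{'t': 0.0, 'q': array([-1.36508586,  0.47780847,  0.02235709,  1.55648951, -0.01147056,
        1.10932106, -0.0830915 ]), 'joint_vel': array([-1.24536714e-03, -1.28409556e-06, -3.07450890e-04, -3.79782073e-04,
        1.10914505e-03,  2.54190921e-05, -7.93267751e-04]), 'joint_torque': array([ 8.28466054e-04, -5.96461451e+01,  1.60798654e+00, -2.81193852e+01,
        1.24190294e-02,  9.49870358e-03, -1.56503990e-05]), 'eef_pos': array([0.20819318, 0.64137581, 0.19820446]), 'tool_rot': array([-6.05263186e-05,  1.56248598e-01,  9.87717305e-01, -9.47085983e-04]), 'contact_force': array([ 0.6547754 , -0.11875248,  0.28273085]), 'torque': array([-0.02799061, -0.02741898, -0.02601554]), 'grasp_force': 0.0, 'gripper_width': 1.0005280716641627}
top 56.631980952730046 254.7806483645028 189.43120710024547 [[0.023, -0.983, 0.185, 0.38], [-1.0, -0.025, -0.012, 0.074], [0.016, -0.184, -0.983, 1.028], [0.0, 0.0, 0.0, 1.0]]
side 45.92820070872933 253.36062201111852 192.66780578448882 [[0.877, -0.331, 0.349, 0.137], [-0.481, -0.588, 0.651, -0.726], [-0.01, -0.739, -0.674, 0.879], [0.0, 0.0, 0.0, 1.0]]
```

View pics/top0.png

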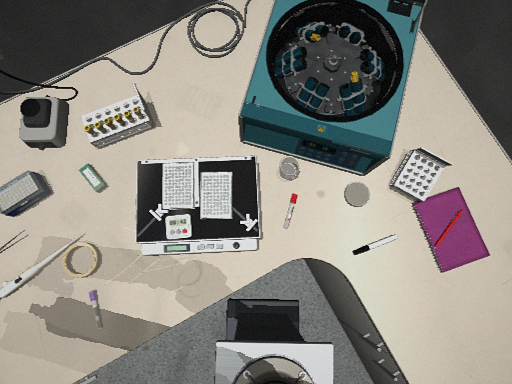

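View pics/side0.png

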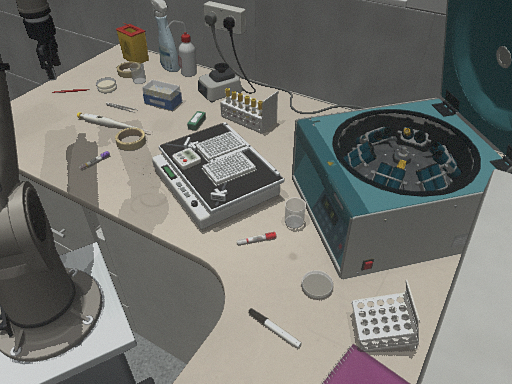

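```bash
python3 - <<'E'
from h import *
c=load('top'); img=c['pixels']; P=cloud(c)
hsv=cv2.cvtColor(img,cv2.COLOR_RGB2HSV)
roi=np.zeros((384,512),bool); roi[145:262,125:275]=1
dark=((hsv[...,2]<60)&roi).astype(np.uint8)
dark=cv2.morphologyEx(dark,cv2.MORPH_CLOSE,np.ones((25,25)))
cs,_=cv2.findContours(dark,0,2); k=max(cs,key=cv2.contourArea)
q=onplane(c,k[:,0,0],k[:,0,1],.075)
r=cv2.minAreaRect((q[:,:2]*1000).astype(np.float32)); print('mat',r, cv2.boxPoints(r).tolist())
m=roi&(dark>0)
print('z mat', np.median(P[m&(hsv[...,2]<60)][:,2]))
# bright areas in mat
w=((hsv[...,2]>110)&(cv2.erode(dark,np.ones((3,3)))>0)).astype(np.uint8)
w=cv2.morphologyEx(w,cv2.MORPH_CLOSE,np.ones((3,3)))
n,l,s,ce=cv2.connectedComponentsWithStats(w)
for i in range(1,n):
    if s[i,4]>60:
        v,u=np.nonzero(l==i); q=onplane(c,u,v,.089)[:,:2]*1000
        print(s[i],ce[i],cv2.minAreaRect(q.astype(np.float32)))
cr=cv2.resize(img[148:262,128:272],None,fx=5.2,fy=5.2,interpolation=cv2.INTER_CUBIC)
cv2.imwrite('pics/crop1.png',cr[...,::-1])
E
```

```text
mat ((531.4740600585938, 191.3955841064453), (278.1593017578125, 380.8852844238281), 6.13397741317749) [[372.8411560058594, 365.88671875], [413.5401611328125, -12.817903518676758], [690.10693359375, 16.904449462890625], [649.407958984375, 395.60906982421875]]
z mat 0.07368976192643051
[149 204  19  17 133] [158.05263158 212.52631579] ((491.73736572265625, 315.836181640625), (40.05146789550781, 34.585968017578125), 47.5786247253418)
[165 214  27  25 593] [178.13153457 226.25632378] ((453.02044677734375, 261.8499755859375), (61.24452590942383, 66.5583267211914), 7.811237335205078)
[240 214  17  17 129] [248.49612403 222.07751938] ((469.1994934082031, 79.78860473632812), (33.525184631347656, 39.06214904785156), 51.01750946044922)
```

View pics/crop1.png

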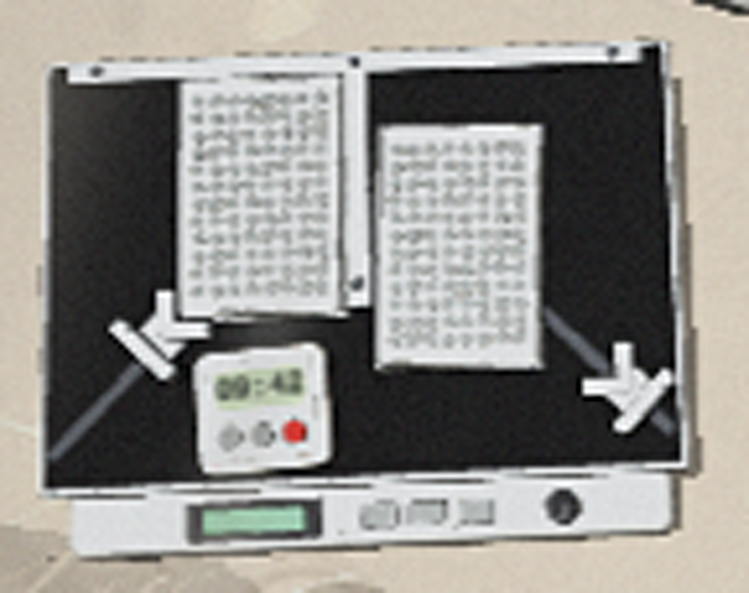

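The crop shows the right plate (crop px 380,127 – 544,368), short of the rail by about 50 px; the clamp is at (630,390), the timer at (262,408), and the rib at (355,180).

```bash
cat >> h.py <<'E'
def fit(loc,w):
    loc=np.array(loc,float);w=np.array(w,float);a=loc.mean(0);b=w.mean(0)
    H=(loc-a).T@(w-b);th=np.arctan2(H[0,1]-H[1,0],H[0,0]+H[1,1])
    R=np.array([[np.cos(th),-np.sin(th)],[np.sin(th),np.cos(th)]]);t=b-R@a
    return th,t,np.round(w-(loc@R.T+t),1)
E
python3 - <<'E'
from h import *
c=load('top')
def pl(px,z):
    p=np.array(px)/5.2+[128-.4,148-.4]; return onplane(c,p[:,0],p[:,1],z)[:,:2]*1000
print('platform',fit([[100,166],[100,-166],[-129,-166],[-129,166]],pl([(50,68),(660,43),(687,468),(42,493)],.075)))
loc=np.array([[64,43],[64,-43],[-64,-43],[-64,43]])
A=fit(loc+[21,49],pl([(182,80),(332,73),(340,312),(180,315)],.0894));print('done',A)
print('rib end/timer rail', fit([[95,150],[95,-150],[-39,-6],[-39,6]],pl([(70,66),(640,45),(368,303),(344,303)],.085)))
B=fit(loc,pl([(380,127),(544,124),(544,368),(376,368)],.0894));print('plate',B)
E
```

```text
platform (np.float64(0.06846615584949538), array([545.02298854, 219.48688414]), array([[-2.6, -4.2],
       [-2.8,  5.2],
       [ 1.4,  2. ],
       [ 4. , -2.9]]))
done (np.float64(0.07002973481818045), array([545.80469088, 220.39655864]), array([[-1.7, -3.9],
       [-1.8,  4.3],
       [ 0.5,  2.2],
       [ 3. , -2.6]]))
rib end/timer rail (np.float64(0.06165681244410716), array([545.92945307, 220.13816547]), array([[-1.9, -1.6],
       [-0.9,  0.2],
       [ 1.2,  0.5],
       [ 1.6,  0.8]]))
plate (np.float64(0.03437585749144659), array([538.98970877, 165.58221455]), array([[-1.4, -0.6],
       [-0.5,  0.5],
       [ 0.5,  0.5],
       [ 1.4, -0.5]]))
```

```bash
python3 -m jog '[[-1,-1,0,0],[-3,-3,0,-0.02],[-5.5,-5.6,0,-0.05],[-8,-8.2,0,-0.08],[-10.5,-10.8,0,-0.11],[-13,-13.3,0,-0.14],[-15.5,-15.9,0,-0.17],[-18,-18.4,0,-0.2],[-20.5,-21,0,-0.23],[-23,-23.6,0,-0.26],[-25.5,-26.1,0,-0.29],[-28,-28.7,0,-0.32],[-30.5,-31.2,0,-0.35],[-33,-33.8,0,-0.37],[-35,-35.8,0,-0.38],[-36.8,-37.6,0,-0.38],[-37.8,-38.7,0,-0.38],[-38,-38.9,0,-0.38],[-38,-38.9,0,-0.38],[-38,-38.9,0,-0.38]]' 1 30
python3 - <<'E'
from h import *
o=bot.get_obs(); print(o['q'],o['contact_force'],o['gripper_width'])
c=cam('wrist','w1'); print(c['fovy'],c['cx'],c['cy'],np.round(c['pose'],3).tolist())
E
```

```text
t: 1.77
eef_pos: [0.4491, 0.1558, 0.199]
tool_rot: [-0.0, -0.034, 0.999, 0.0]
contact_force: [1.4, 0.8, -1.0]
gripper_width: -0.0
grasp_force: 0.0
[-0.6673849   0.14344873  0.22465079  2.02960342 -0.03918603  0.97281944
  1.21512636] [ 1.42832008  0.78294355 -1.03364887] -0.00047634813832480016
68.06409903390264 245.9709704465683 190.67816146250948 [[-0.067, 0.944, 0.322, 0.367], [0.998, 0.063, 0.021, 0.15], [-0.0, 0.323, -0.946, 0.376], [0.0, 0.0, 0.0, 1.0]]
```

View pics/w1.png

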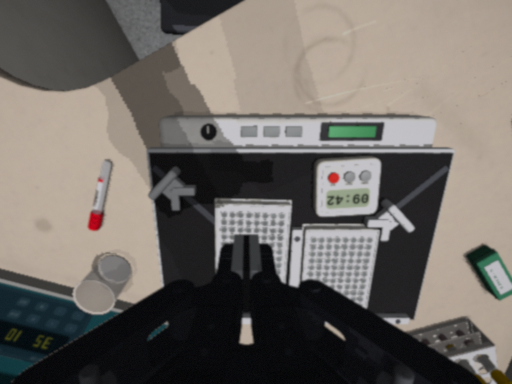

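The wrist view shows the target plate's front edge at px (216–293, 200), the done plate's at (302–379, 226), the rib end at (296,231), and the clamp thumb plate at (165,183).

```bash
python3 - <<'E'
from h import *
c=load('wrist')
def W(px,z): p=np.array(px,float);return onplane(c,p[:,0],p[:,1],z)[:,:2]*1000
th,t,r=fit([[-129,-166],[-129,166]],W([(149,151),(452,151)],.075));print('front edge',th,t,r)
d=W([(302.5,225.5),(379.5,228.5)],.0894);print('done',fit([[-43,6],[-43,92]],d))
p=W([(216,199.5),(292.5,201)],.0894);print('plate',fit([[-64,-43],[-64,43]],p))
th=.066;t=np.array([545.5,220]);R=np.array([[np.cos(th),-np.sin(th)],[np.sin(th),np.cos(th)]])
for n,q in(('plate front',p),('done',d),('thumb outer ends top',W([(151,196),(176,168)],.0985))): print(n,((q-t)@R).round(1).tolist())
print('tcp',(np.array([449.1,155.8])-t)@R)
E
```

```text
front edge 0.06706531857108688 [549.7153044  220.27352714] [[-0.3  4.4]
 [ 0.3 -4.4]]
done (np.float64(0.02435054413301062), array([544.29288782, 216.75770198]), array([[ 0. , -0.1],
       [-0. ,  0.1]]))
plate (np.float64(0.046182164872665486), array([538.80663014, 168.91345978]), array([[-0.1,  1.8],
       [ 0.1, -1.8]]))
plate front [[-74.9, -90.4], [-73.2, -8.1]]
done [[-44.1, 4.6], [-40.5, 90.6]]
thumb outer ends top [[-82.1, -156.7], [-112.0, -128.4]]
tcp [-100.42424147  -57.70244125]
```

```bash
python3 -m jog '[[0,0,1.5,0],[0,0,4,0],[0,0,6.5,0],[0,0,9,0],[0,0,10.8,0],[0,0,11.6,0],[0,0,11.8,0],[0,0,11.8,0],[0,0,11.8,0]]'
python3 -m jog '[[-0.3,0,0,0],[-0.6,0,0,0],[-0.9,0,0,0],[-1.2,0,0,0],[-1.5,0,0,0],[-1.8,0,0,0],[-2.1,0,0,0],[-2.4,0,0,0],[-2.7,0,0,0],[-3,0,0,0],[-3.3,0,0,0],[-3.6,0,0,0],[-3.8,0,0,0],[-4,0,0,0],[-4.2,0,0,0],[-4.2,0,0,0],[-4.2,0,0,0]]'
```

```text
t: 2.57
eef_pos: [0.4504, 0.1555, 0.0821]
tool_rot: [0.001, -0.033, 0.999, 0.0]
contact_force: [-0.5, 0.4, 0.2]
gripper_width: 0.001
grasp_force: 0.0
t: 3.98
eef_pos: [0.4916, 0.1575, 0.0812]
tool_rot: [-0.0, -0.033, 0.999, -0.0]
contact_force: [0.2, 0.1, -0.4]
gripper_width: -0.001
grasp_force: 0.0
```

```bash
python3 -m jog '[[-0.1,0,0,0],[-0.2,0,0,0],[-0.3,0,0,0],[-0.4,0,0,0],[-0.4,0,0,0]]'; python3 - <<'E'
from h import *
c=cam('wrist','w2');c=cam('top')
cv2.imwrite('pics/t2.png',cv2.resize(c['pixels'][148:262,128:272],None,fx=5.2,fy=5.2,interpolation=cv2.INTER_CUBIC)[...,::-1])
E
```

```text
t: 4.4
eef_pos: [0.4959, 0.1578, 0.0812]
tool_rot: [0.0, -0.033, 0.999, 0.0]
contact_force: [-0.5, -0.5, -0.3]
gripper_width: -0.001
grasp_force: 0.0
```

View pics/w2.png

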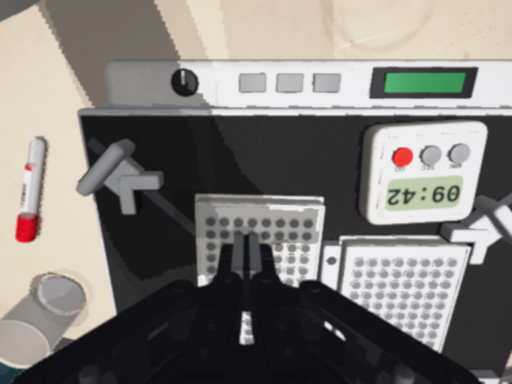

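```bash
python3 - <<'E'
from h import *
c=load('wrist');P=cloud(c)
f=192/np.tan(np.radians(float(c['fovy']))/2)
for X in([.4959,.1578,.0812],[.4959,.1578,.1]):
    q=c['pose'][:3,:3].T@(np.array(X)-c['pose'][:3,3]); print(q, q[0]/q[2]*f+c['cx'],q[1]/q[2]*f+c['cy'])
for u,v in((240,236),(240,245),(255,245),(240,225),(240,215),(240,203),(240,198),(240,185),(220,203),(300,203),(150,130),(60,150),(400,245)): print(u,v,P[v,u].round(4))
E
```

```text
[0.00045717 0.02078593 0.19377447] 246.64173905010162 221.1755606593203
[0.00044504 0.02687141 0.17598664] 246.6899398638963 234.0892544070366
240 236 [0.4865 0.1535 0.1207]
240 245 [0.4863 0.1537 0.1307]
255 245 [0.4859 0.1613 0.1306]
240 225 [0.4948 0.1534 0.0899]
240 215 [0.4873 0.153  0.0911]
240 203 [0.4801 0.1525 0.0885]
240 198 [0.4792 0.1523 0.0817]
240 185 [0.472  0.1517 0.0762]
220 203 [0.4802 0.1399 0.0904]
300 203 [0.4776 0.1907 0.0884]
150 130 [0.4395 0.0929 0.0756]
60 150 [ 0.4734 -0.0136  0.0014]
400 245 [0.5034 0.262  0.0881]
```

View pics/t2.png

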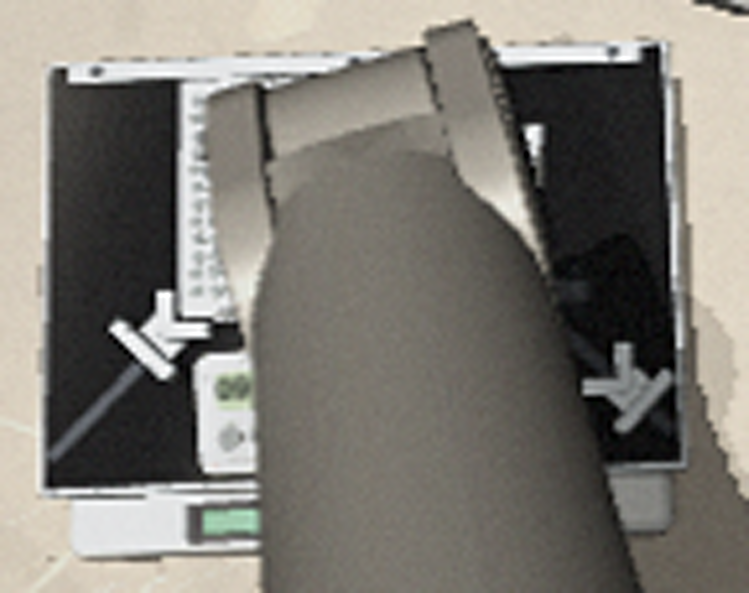

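```bash
python3 - <<'E'
from h import *
c=load('wrist');P=cloud(c)
for v in range(192,262,3): print(v,P[v,238].round(4),P[v,215].round(4),c['pixels'][v,238],c['depth'][v,238].round(4))
s=cam('side'); cv2.imwrite('pics/s2.png',cv2.resize(s['pixels'][110:235,140:300],None,fx=4.8,fy=4.8,interpolation=cv2.INTER_CUBIC)[...,::-1])
print(bot.get_obs()['eef_pos'],np.round(c['pose'],4))
E
```

```text
192 [0.4764 0.1507 0.0779] [0.4776 0.1353 0.0774] [25 24 26] 0.1904
195 [0.4781 0.1508 0.0792] [0.4788 0.1356 0.08  ] [130 129 124] 0.1897
198 [0.4789 0.151  0.0826] [0.48   0.1359 0.0825] [121 119 116] 0.1868
201 [0.479  0.1511 0.088 ] [0.4801 0.1364 0.0876] [112 110 106] 0.1817
204 [0.4801 0.1513 0.0903] [0.4804 0.1369 0.092 ] [154 151 146] 0.18
207 [0.4818 0.1514 0.0911] [0.4831 0.1368 0.0903] [165 163 158] 0.1797
210 [0.4841 0.1515 0.0906] [0.4849 0.1369 0.091 ] [170 167 163] 0.1809
213 [0.4863 0.1516 0.0903] [0.4874 0.1369 0.0901] [170 168 163] 0.1819
216 [0.4882 0.1517 0.0906] [0.4893 0.137  0.0904] [154 150 147] 0.1823
219 [0.4901 0.1518 0.0911] [0.491  0.1371 0.0913] [85 87 88] 0.1824
222 [0.4927 0.152  0.09  ] [0.4936 0.1371 0.0903] [81 84 85] 0.1843
225 [0.4946 0.1521 0.0905] [0.4955 0.1372 0.0907] [71 73 74] 0.1844
228 [0.497  0.1522 0.0902] [0.4969 0.1374 0.0922] [123 121 118] 0.1855
231 [0.4986 0.1523 0.0912] [0.5002 0.1373 0.09  ] [76 76 76] 0.185
234 [0.4864 0.1524 0.1188] [0.5023 0.1374 0.0902] [62 65 66] 0.155
237 [0.4856 0.1525 0.1236] [0.5047 0.1374 0.0899] [76 78 81] 0.1503
240 [0.4859 0.1526 0.1263] [0.5067 0.1375 0.0904] [76 78 80] 0.1478
243 [0.4869 0.1527 0.1277] [0.5089 0.1376 0.0904] [76 78 80] 0.1468
246 [0.4864 0.1527 0.1316] [0.5108 0.1377 0.091 ] [75 78 80] 0.143
249 [0.4867 0.1528 0.134 ] [0.5123 0.1379 0.0923] [77 79 81] 0.1407
252 [0.4867 0.1529 0.1368] [0.5156 0.1378 0.0905] [76 79 80] 0.1381
255 [0.4869 0.153  0.1392] [0.5178 0.1379 0.0907] [76 79 80] 0.1358
258 [0.4864 0.153  0.1425] [0.5197 0.138  0.0914] [77 79 81] 0.1326
261 [0.486  0.1531 0.1457] [0.5221 0.1381 0.0914] [75 78 80] 0.1295
[0.49556873 0.15779819 0.08117878] [[-6.590e-02  9.441e-01  3.230e-01  4.137e-01]
 [ 9.978e-01  6.250e-02  2.070e-02  1.520e-01]
 [-6.000e-04  3.237e-01 -9.462e-01  2.578e-01]
 [ 0.000e+00  0.000e+00  0.000e+00  1.000e+00]]
```

View pics/s2.png

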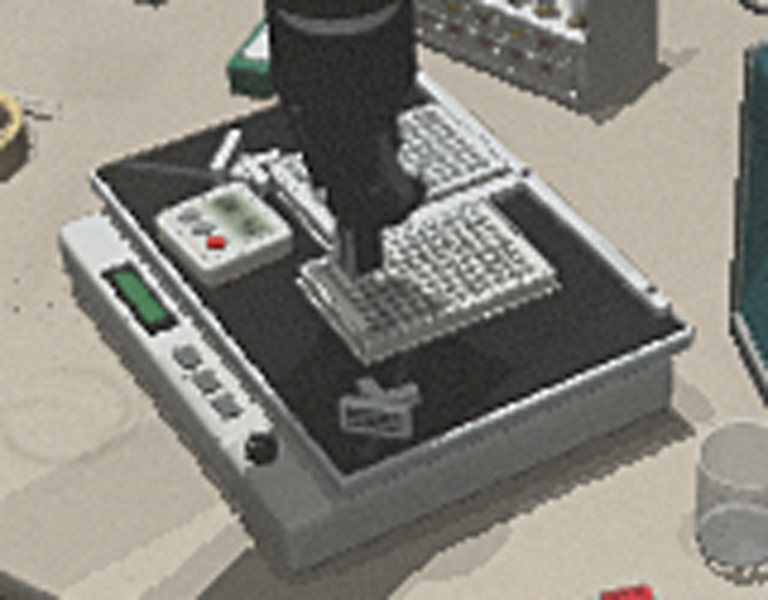

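```bash
python3 - <<'E'
from h import *
s=load('side');P=cloud(s)
o,d=ray(s,np.array([214.,217]),np.array([167.5,167]))
for i in range(2):
    k=(.490-o[0])/d[i,0]; print(o+d[i]*k)
for u,v in((211,160),(217,160),(213,164),(216,164),(213,166),(216,166),(214,170),(212,150),(217,150)): print(u,v,P[v,u].round(4))
M=P[130:175,200:230].reshape(-1,3); M=M[(abs(M[:,0]-.4956)<.02)&(abs(M[:,1]-.158)<.03)&(M[:,2]>.094)]
print(M.min(0),M.max(0),np.sort(M[:,2])[:20].round(4))
E
```

```text
[0.49       0.15252845 0.11329497]
[0.49       0.13131126 0.13005848]
211 160 [0.4855 0.1577 0.137 ]
217 160 [0.4978 0.1463 0.14  ]
213 164 [0.4883 0.1532 0.1255]
216 164 [0.4938 0.1458 0.1285]
213 166 [0.4873 0.152  0.1199]
216 166 [0.4926 0.144  0.1234]
214 170 [0.497  0.1716 0.0881]
212 150 [0.484  0.1406 0.1817]
217 150 [0.4867 0.1141 0.1981]
[0.47567345 0.12811834 0.11208999] [0.50826027 0.18784363 0.25316185] [0.1121 0.1141 0.1154 0.1156 0.1188 0.1192 0.1194 0.1196 0.1199 0.1202
 0.1219 0.1231 0.1234 0.1235 0.1247 0.1247 0.1249 0.1255 0.1258 0.1261]
```

Both views agree: the plate hasn't moved, and the real fingertip is at z≈0.114, about 33 mm above the reported TCP. I passed over the plate, so I'll back off and go lower, watching the force.

```bash
python3 -m jog '[[0.5,0,-0.5,0],[1.5,0,-0.5,0],[2.5,0,-0.5,0],[3.5,0,-0.5,0],[4.4,0,-0.3,0],[4.8,0,0,0],[4.8,0,0.5,0],[4.8,0,1,0],[4.8,0,1.5,0],[4.8,0,1.9,0],[4.8,0,2.2,0],[4.8,0,2.4,0],[4.8,0,2.4,0],[4.8,0,2.4,0]]'
python3 - <<'E'
from h import *
c=cam('wrist');P=cloud(c);o=bot.get_obs()
print(o['eef_pos'],o['contact_force'])
for v in range(195,245,3): print(v,P[v,238].round(4),c['pixels'][v,238])
s=cam('side');P=cloud(s);e=o['eef_pos']
M=P[100:200,160:260].reshape(-1,3); M=M[(abs(M[:,0]-e[0])<.014)&(abs(M[:,1]-e[1])<.02)&(M[:,2]>.079)&(M[:,2]<.2)]
print(np.sort(M[:,2])[:20].round(4))
E
```

```text
t: 5.72
eef_pos: [0.4478, 0.1546, 0.0571]
tool_rot: [-0.0, -0.033, 0.999, -0.0]
contact_force: [0.9, 0.1, -0.3]
gripper_width: -0.001
grasp_force: 0.0
[0.4479066  0.15461025 0.05723875] [ 0.94226327  0.45233122 -1.07052292]
195 [0.423  0.1477 0.0746] [127 128 131]
198 [0.4249 0.1478 0.0745] [137 139 140]
201 [0.4261 0.1479 0.0764] [88 89 91]
204 [0.4278 0.148  0.0769] [22 20 21]
207 [0.4296 0.1481 0.0771] [26 23 25]
210 [0.4316 0.1482 0.077 ] [21 21 22]
213 [0.4336 0.1484 0.0768] [23 23 23]
216 [0.4356 0.1485 0.0769] [23 21 23]
219 [0.4379 0.1486 0.076 ] [23 22 22]
222 [0.4397 0.1487 0.0766] [23 23 24]
225 [0.4414 0.1488 0.077 ] [21 20 22]
228 [0.4437 0.1489 0.0764] [22 22 21]
231 [0.4454 0.149  0.0771] [18 16 17]
234 [0.4383 0.1491 0.0946] [44 45 46]
237 [0.4378 0.1492 0.0991] [68 71 73]
240 [0.4385 0.1493 0.101 ] [68 71 72]
243 [0.4385 0.1494 0.1042] [69 72 74]
[0.079  0.0793 0.0887 0.0907 0.0911 0.0918 0.0952 0.0953 0.0955 0.0961
 0.0976 0.0977 0.0979 0.098  0.098  0.0983 0.0988 0.0993 0.0998 0.1002]
```

```bash
python3 -m jog '[[0,0,0.3,0],[0,0,0.6,0],[0,0,0.8,0],[0,0,1,0],[0,0,1.1,0],[0,0,1.1,0],[0,0,1.1,0]]'
python3 -m jog '[[-0.3,0,0,0],[-0.6,0,0,0],[-0.9,0,0,0],[-1.2,0,0,0],[-1.5,0,0,0],[-1.8,0,0,0],[-2,0,0,0],[-2.2,0,0,0],[-2.4,0,0,0],[-2.6,0,0,0],[-2.8,0,0,0],[-3,0,0,0],[-3,0,0,0],[-3,0,0,0]]'
python3 - <<'E'
from h import *
c=cam('wrist','w3');P=cloud(c)
for v in range(205,245,3): print(v,P[v,238].round(4),P[v,200].round(4))
E
```

```text
t: 6.4
eef_pos: [0.4477, 0.1546, 0.0461]
tool_rot: [-0.0, -0.033, 0.999, -0.0]
contact_force: [-0.9, 0.2, 0.2]
gripper_width: -0.001
grasp_force: 0.0
t: 7.57
eef_pos: [0.478, 0.1567, 0.0463]
tool_rot: [0.0, -0.033, 0.999, 0.0]
contact_force: [0.3, 0.1, 0.8]
gripper_width: -0.002
grasp_force: 0.0
205 [0.4539 0.1502 0.078 ] [0.4557 0.1293 0.077 ]
208 [0.4564 0.1503 0.0762] [0.4571 0.1295 0.0778]
211 [0.4581 0.1504 0.0764] [0.4593 0.1294 0.0769]
214 [0.4597 0.1505 0.0769] [0.4601 0.1297 0.0791]
217 [0.462  0.1507 0.0758] [0.4631 0.1294 0.0767]
220 [0.4635 0.1508 0.0765] [0.4646 0.1295 0.0773]
223 [0.4651 0.1509 0.0771] [0.4666 0.1295 0.077 ]
226 [0.4672 0.151  0.0767] [0.4688 0.1294 0.0764]
229 [0.4695 0.1511 0.0758] [0.4702 0.1296 0.0772]
232 [0.4713 0.1512 0.076 ] [0.4725 0.1295 0.0765]
235 [0.4681 0.1513 0.0858] [0.4741 0.1296 0.0771]
238 [0.4686 0.1514 0.0882] [0.4767 0.1294 0.0759]
241 [0.4684 0.1514 0.0918] [0.4779 0.1297 0.0773]
244 [0.4684 0.1515 0.0948] [0.4806 0.1295 0.076 ]
```

View pics/w3.png

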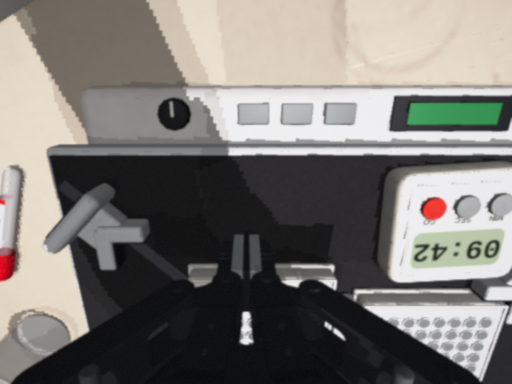

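The tip is now in front of the plate's front edge (v≈265) and below its top, in line to push.

```bash
python3 -m jog '[[-0.2,0,0,0],[-0.4,0,0,0],[-0.6,0,0,0],[-0.8,0,0,0],[-1,0,0,0],[-1.2,0,0,0],[-1.4,0,0,0],[-1.5,0,0,0],[-1.6,0,0,0],[-1.6,0,0,0]]'
python3 -m jog '[[-0.1,0,0,0],[-0.2,0,0,0],[-0.2,0,0,0]]'
python3 -m jog '[[-0.1,0,0,0],[-0.2,0,0,0],[-0.2,0,0,0]]'
```

```text
t: 8.45
eef_pos: [0.4939, 0.1577, 0.0462]
tool_rot: [0.0, -0.033, 0.999, 0.0]
contact_force: [0.3, 0.1, -0.5]
gripper_width: 0.002
grasp_force: 0.1
t: 8.7
eef_pos: [0.4957, 0.1578, 0.0462]
tool_rot: [0.0, -0.033, 0.999, 0.0]
contact_force: [-0.7, -0.2, 0.3]
gripper_width: -0.001
grasp_force: 0.3
t: 8.95
eef_pos: [0.4957, 0.1578, 0.0459]
tool_rot: [-0.002, -0.033, 0.999, -0.0]
contact_force: [-6.0, 0.0, 4.7]
gripper_width: 0.001
grasp_force: 3.1
```

```bash
python3 -m jog '[[0.5,0,0,0],[1.5,0,0,0],[2,0,-1,0],[2,0,-2.5,0],[2,-1,-4,0],[1,-3,-4.5,0],[-1,-5,-4.5,0],[-3.5,-6.3,-4.5,0],[-6,-6.6,-4.5,0],[-7.3,-6.6,-4.2,0],[-7.5,-6.6,-3,0],[-7.5,-6.6,-1.5,0],[-7.5,-6.6,-0.5,0],[-7.5,-6.6,0,0],[-7.5,-6.6,0,0],[-7.5,-6.6,0,0]]'
python3 - <<'E'
from h import *
c=cam('wrist','w4')
E
```

```text
t: 10.28
eef_pos: [0.5761, 0.0971, 0.0461]
tool_rot: [-0.0, -0.033, 0.999, -0.0]
contact_force: [-0.6, 0.0, 0.4]
gripper_width: 0.002
grasp_force: 0.0
```

View pics/w4.png

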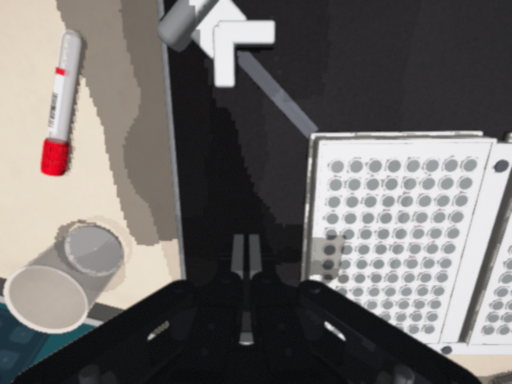

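The plate's right face is at u≈308 and the finger's edge at u≈260, so there's about 30 mm of free travel. The plate looks square to the rail.

```bash
python3 -m jog '[[0,0.4,0,0],[0,0.8,0,0],[0,1.2,0,0],[0,1.5,0,0],[0,1.7,0,0],[0,1.9,0,0],[0,2.1,0,0],[0,2.1,0,0]]'
python3 -m jog '[[0,0.1,0,0],[0,0.2,0,0],[0,0.3,0,0],[0,0.4,0,0],[0,0.4,0,0]]'
python3 -m jog '[[0,0.1,0,0],[0,0.2,0,0],[0,0.3,0,0],[0,0.3,0,0]]'
```

```text
t: 11.0
eef_pos: [0.575, 0.1168, 0.0461]
tool_rot: [-0.0, -0.033, 0.999, -0.001]
contact_force: [-1.9, -2.8, 1.9]
gripper_width: -0.008
grasp_force: 1.7
t: 11.42
eef_pos: [0.5745, 0.1173, 0.0461]
tool_rot: [-0.001, -0.031, 1.0, -0.002]
contact_force: [-2.4, -11.1, 4.6]
gripper_width: -0.001
grasp_force: 5.7
t: 11.75
eef_pos: [0.5744, 0.1174, 0.0461]
tool_rot: [-0.001, -0.03, 1.0, -0.004]
contact_force: [-2.9, -16.7, 5.5]
gripper_width: -0.0
grasp_force: 8.6
```

```bash
python3 -m jog '[[0,-0.6,0,0],[0,-1.5,0,0],[0,-2.5,-0.5,0],[0,-2.5,-2.5,0],[0,-2.5,-5,0],[0.5,-1.5,-8,0],[1.5,0,-10,0],[3,1.5,-11,0],[4.5,2.5,-11,0],[5,2.5,-11,0],[5,2.5,-11,0],[5,2.5,-11,0]]'
python3 - <<'E'
from h import *
c=cam('wrist','w5')
E
```

```text
t: 12.75
eef_pos: [0.5237, 0.1459, 0.1562]
tool_rot: [0.0, -0.033, 0.999, -0.0]
contact_force: [0.9, -0.9, -0.3]
gripper_width: -0.001
grasp_force: 0.0
```

View pics/w5.png

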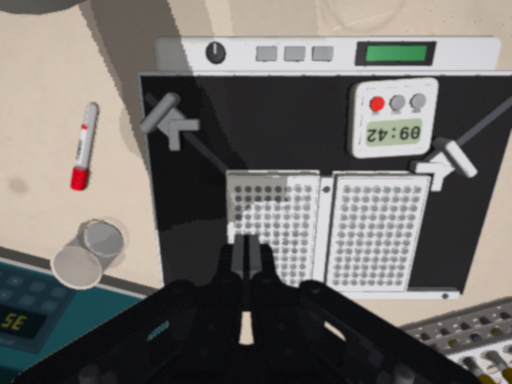

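The two plates are now mirror images: front edges at v≈171 and 173, both touching the rib at u≈325. Next is the clamp, whose thumb plate is at (160,113).

```bash
python3 -m jog '[[0.5,-0.5,0,-0.05],[1.5,-1.6,0,-0.14],[2.7,-2.8,0,-0.23],[3.9,-4,0,-0.32],[5.1,-5.2,0,-0.41],[6.3,-6.5,0,-0.5],[7.5,-7.8,0,-0.59],[8.6,-8.9,0,-0.68],[9.3,-9.6,0,-0.75],[9.6,-9.9,0,-0.785],[9.6,-9.9,0,-0.785],[9.6,-9.9,0,-0.785]]'
python3 - <<'E'
from h import *
o=bot.get_obs();print(o['q'])
c=cam('wrist','w6')
th=.066;t=np.array([545.5,220]);R=np.array([[np.cos(th),-np.sin(th)],[np.sin(th),np.cos(th)]])
print((o['eef_pos'][:2]*1000-t)@R)
E
```

```text
t: 13.8
eef_pos: [0.4348, 0.0407, 0.1561]
tool_rot: [0.0, -0.411, 0.911, -0.0]
contact_force: [0.4, 0.3, -0.1]
gripper_width: 0.002
grasp_force: 0.0
[-0.37728328  0.13335651  0.15363942  2.15323739 -0.02681493  0.85659271
  2.21141992]
[-122.29926114 -171.57658981]
```

View pics/w6.png

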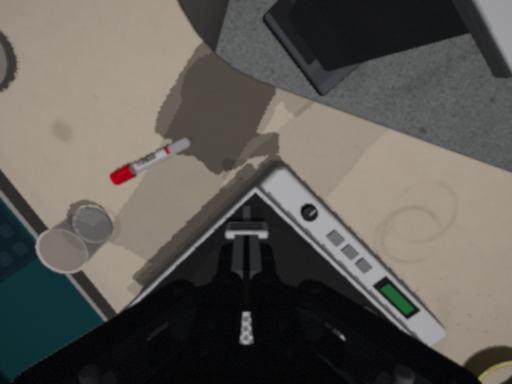

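The thumb plate's outer edge is at (247,222), laterally in line with the fingers; I'll check its distance before descending.

```bash
python3 - <<'E'
from h import *
c=load('wrist')
p=onplane(c,np.array([227.,268,247,247]),np.array([223.,221,222,237]),.0985)*1000
th=.066;t=np.array([545.5,220]);R=np.array([[np.cos(th),-np.sin(th)],[np.sin(th),np.cos(th)]])
q=(p[:,:2]-t)@R;e=np.array([-122.3,-171.6])
print(q,'along',(q-e)@[.7071,.7071],'lat',(q-e)@[-.7071,.7071])
E
```

```text
[[ -89.50880541 -164.83919903]
 [-117.05349746 -139.93340206]
 [-102.98028119 -152.69095776]
 [ -92.22037549 -141.98201264]] along [27.96721606 26.10125335 27.03155694 42.21218136] lat [-18.40609133  18.68164946  -0.2903894   -0.32642363]
```

```bash
python3 -m jog '[[0,0,1.5,0],[0,0,4,0],[0,0,6.5,0],[0,0,8.5,0],[0,0,10,0],[0,0,10.7,0],[0,0,11,0],[0,0,11,0],[0,0,11,0]]'
python3 -m jog '[[-0.4,0,0,0],[-0.8,0,0,0],[-1.2,0,0,0],[-1.6,0,0,0],[-2,0,0,0],[-2.4,0,0,0],[-2.8,0,0,0],[-3.2,0,0,0],[-3.6,0,0,0],[-4,0,0,0],[-4.4,0,0,0],[-4.8,0,0,0],[-5.2,0,0,0],[-5.5,0,0,0],[-5.8,0,0,0],[-6,0,0,0],[-6,0,0,0]]'
```

```text
t: 14.6
eef_pos: [0.4349, 0.0417, 0.0467]
tool_rot: [0.001, -0.413, 0.911, -0.0]
contact_force: [-0.6, -0.5, 0.2]
gripper_width: -0.0
grasp_force: 0.0
t: 16.02
eef_pos: [0.4741, 0.0872, 0.0461]
tool_rot: [0.0, -0.413, 0.911, 0.0]
contact_force: [-0.7, -0.5, -0.8]
gripper_width: 0.003
grasp_force: 0.5
```

```bash
python3 -m jog '[[-0.2,0,0,0],[-0.4,0,0,0],[-0.6,0,0,0],[-0.7,0,0,0],[-0.8,0,0,0],[-0.8,0,0,0]]'
python3 -m jog '[[-0.1,0,0,0],[-0.2,0,0,0],[-0.3,0,0,0],[-0.3,0,0,0]]'
```

```text
t: 16.52
eef_pos: [0.4791, 0.0929, 0.0462]
tool_rot: [0.0, -0.413, 0.911, 0.0]
contact_force: [-1.3, -1.4, -0.6]
gripper_width: 0.002
grasp_force: 1.0
t: 16.85
eef_pos: [0.4811, 0.0951, 0.0462]
tool_rot: [0.0, -0.413, 0.911, 0.0]
contact_force: [-2.1, -0.5, -0.7]
gripper_width: 0.003
grasp_force: 1.2
```

```bash
python3 -m jog '[[-0.1,0,0,0],[-0.2,0,0,0],[-0.3,0,0,0],[-0.3,0,0,0]]'
python3 -m jog '[[-0.1,0,0,0],[-0.2,0,0,0],[-0.3,0,0,0],[-0.3,0,0,0]]'
```

```text
t: 17.18
eef_pos: [0.4831, 0.0974, 0.0462]
tool_rot: [0.0, -0.413, 0.911, 0.0]
contact_force: [-1.7, -1.5, -0.3]
gripper_width: 0.001
grasp_force: 1.1
t: 17.52
eef_pos: [0.4842, 0.0987, 0.0461]
tool_rot: [-0.001, -0.413, 0.911, -0.0]
contact_force: [-4.9, -3.3, 2.5]
gripper_width: 0.002
grasp_force: 3.1
```

```bash
python3 -m jog '[[-0.2,0,0,0],[-0.4,0,0,0],[-0.4,0,0,0]]'
python3 -m jog '[[0.8,0,0,0],[1.5,0,0,0],[3,0,-0.5,0],[4,0,-2,0],[4,0,-4.5,0],[4,0,-7.5,0],[4,0,-10,0],[4,0,-11,0],[4,0,-11,0],[4,0,-11,0]]'
python3 - <<'E'
from h import *
c=cam('wrist','w7');P=cloud(c)
E
```

```text
t: 17.77
eef_pos: [0.484, 0.0986, 0.0458]
tool_rot: [-0.004, -0.412, 0.911, -0.001]
contact_force: [-11.6, -11.0, 13.0]
gripper_width: -0.002
grasp_force: 8.4
t: 18.6
eef_pos: [0.4612, 0.0723, 0.1563]
tool_rot: [0.001, -0.413, 0.911, 0.0]
contact_force: [-1.0, 0.2, -0.9]
gripper_width: 0.001
grasp_force: 0.0
```

View pics/w7.png

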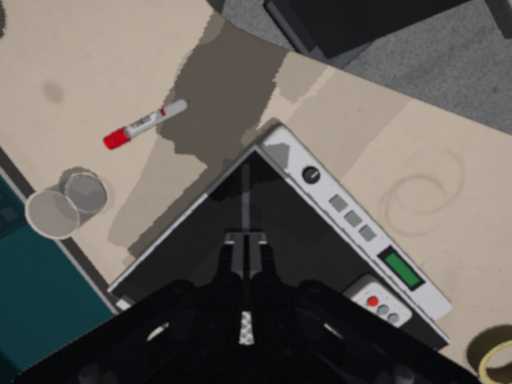

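That makes twelve pictures viewed, over the limit of ten, so from here I'll check only by numbers. I'll swing the hand clear and measure from the top camera.

```bash
python3 -m jog '[[0.5,-0.6,-0.5,0],[1.8,-2,-1.5,0],[3.5,-4,-3,0],[5.5,-6.3,-3,0],[7.5,-8.6,-3,0],[9.5,-10.9,-3,0],[11.5,-13.2,-3,0],[13.5,-15.5,-3,0],[15.5,-17.8,-3,0],[17.5,-20,-3,0],[19,-21.8,-3,0],[19.8,-22.6,-3,0],[19.9,-22.8,-3,0],[19.9,-22.8,-3,0]]'
python3 - <<'E'
from h import *
c0=load('top') # w/ arm; fresh one:
c=cam('top'); g=c['pixels'].astype(float).mean(2)
th=.066;t=np.array([545.5,220]);R=np.array([[np.cos(th),-np.sin(th)],[np.sin(th),np.cos(th)]])
# resample the shaker frame plane z=.0894 : 1px=1mm, x in[-130,100], y in[-166,166]
xs=np.arange(-130,101);ys=np.arange(-166,167)
X,Y=np.meshgrid(xs,ys,indexing='ij'); W=np.stack([X,Y],-1)@R.T+t
f=192/np.tan(np.radians(float(c['fovy']))/2)
Pw=np.concatenate([W/1000,np.full(X.shape+(1,),.0894)],-1)-c['pose'][:3,3]; q=Pw@c['pose'][:3,:3]
I=cv2.remap(g.astype(np.float32),(q[...,0]/q[...,2]*f+c['cx']).astype(np.float32),(q[...,1]/q[...,2]*f+c['cy']).astype(np.float32),cv2.INTER_LINEAR)
M=I[:,::-1] # mirrored in y
def edge(p,ax): # strongest gradient position, subpixel
    d=np.abs(np.gradient(cv2.GaussianBlur(p.reshape(1,-1).astype(np.float32),(0,0),1.5).ravel())); i=d.argmax(); k=slice(max(i-3,0),i+4)
    return round(float((ax[k]*d[k]).sum()/d[k].sum()),1)
for n,A in(('right (mirrored)',M),('left',I)):
    r=lambda a,b:slice(a+166,b+166)
    for y0,y1 in((20,35),(40,55),(60,72)): print(n,'front edge at y',y0,edge(A[70:105,r(y0,y1)].mean(1),xs[70:105]))
    for x0,x1 in((-15,0),(10,30),(40,60)): print(n,'outer edge at x',x0,edge(A[x0+130:x1+130,r(80,110)].mean(0),ys[r(80,110)]))
    B=(A[10:100,r(70,166)]>110); xx,yy=np.nonzero(B); xx=xx-120;yy=yy+70; k=(xx<-43)|(yy>93); print(n,'clamp centroid',xx[k&(xx+0<-30)].mean(),yy[k&(xx<-30)].mean())
np.save('I.npy',I); print(bot.get_obs()['eef_pos'])
E
```

```text
t: 19.82
eef_pos: [0.501, -0.2275, 0.1854]
tool_rot: [-0.001, -0.412, 0.911, 0.001]
contact_force: [-0.3, 1.3, 0.0]
gripper_width: 0.004
grasp_force: 0.0
right (mirrored) front edge at y 20 -41.2
right (mirrored) front edge at y 40 -43.8
right (mirrored) front edge at y 60 -45.0
right (mirrored) outer edge at x -15 91.1
right (mirrored) outer edge at x 10 92.1
right (mirrored) outer edge at x 40 90.2
right (mirrored) clamp centroid -58.055993690851736 119.5583596214511
left front edge at y 20 -57.0
left front edge at y 40 -40.0
left front edge at y 60 -44.8
left outer edge at x -15 90.8
left outer edge at x 10 90.9
left outer edge at x 40 90.2
left clamp centroid -70.21126181668721 113.52609946568023
[ 0.5012101  -0.2263545   0.18546545]
```

```bash
python3 - <<'E'
from h import *
I=np.load('I.npy')
# threshold crossing (front edge) per column, and clamp blob in the free region in front of the plates
def cross(p,ax,l=120):
    i=np.nonzero((p[:-1]<l)&(p[1:]>=l))[0][-1:]; return [round(float(ax[k]+(l-p[k])/(p[k+1]-p[k])),1) for k in i]
xs=np.arange(-130,101);ys=np.arange(-166,167)
for n,A in(('R',I[:,::-1]),('L',I)):
    print(n,'front',[(y,cross(A[70:95,y+166-2:y+166+3].mean(1),xs[70:95])) for y in range(12,90,8)])
    print(n,'outer',[(x,cross(A[x+128:x+133,166+75:166+115].mean(0)[::-1],ys[166+75:166+115][::-1])) for x in range(-20,80,14)])
    B=np.zeros(A.shape,np.uint8); s=(slice(30,86),slice(166+65,166+150)); B[s]=A[s]>120
    # diagonal profile through clamp: point (-43,92)+s*(-1,1)/sqrt2
    d=np.arange(-5,60.); pr=np.mean([cv2.remap(A.astype(np.float32),(166+92+d*.7071+o*.7071).astype(np.float32)[None],(130-43-d*.7071+o*.7071).astype(np.float32)[None],1)[0] for o in range(-14,-5)]+[cv2.remap(A.astype(np.float32),(166+92+d*.7071+o*.7071).astype(np.float32)[None],(130-43-d*.7071+o*.7071).astype(np.float32)[None],1)[0] for o in range(6,15)],0)
    print(n,'clamp profile',pr[::2].astype(int).tolist())
E
```

```text
R front [(12, [-40.3]), (20, [-40.8]), (28, [-41.5]), (36, [-42.4]), (44, [-43.5]), (52, [-44.0]), (60, [-44.1]), (68, [-40.1]), (76, [-39.9]), (84, [-40.6])]
R outer [(-20, [91.0]), (-6, [92.4]), (8, [94.0]), (22, [93.2]), (36, [92.8]), (50, [91.5]), (64, [91.5]), (78, [92.5])]
R clamp profile [206, 219, 213, 187, 151, 137, 140, 150, 153, 147, 157, 208, 231, 228, 180, 80, 19, 21, 32, 34, 34, 33, 32, 32, 32, 31, 33, 32, 31, 32, 31, 32, 32]
L front [(12, [-44.1]), (20, [-42.4]), (28, [-42.3]), (36, [-41.5]), (44, [-40.9]), (52, [-40.6]), (60, [-40.5]), (68, [-44.4]), (76, [-41.9]), (84, [-41.7])]
L outer [(-20, [91.1]), (-6, [91.0]), (8, [91.0]), (22, [92.9]), (36, [92.8]), (50, [91.8]), (64, [91.7]), (78, [91.7])]
L clamp profile [211, 229, 216, 176, 138, 127, 134, 148, 155, 152, 126, 120, 194, 232, 230, 182, 63, 32, 36, 38, 38, 38, 37, 37, 37, 38, 37, 37, 37, 38, 39, 40, 39]
```

```bash
python3 -c "
from station import bot
print(bot.hand_in())"
```

```text
the job is handed in; nothing more can be done
None
```

I handed the job in at about 20 s: the right plate is in its corner and its clamp pushed to a firm stop (about 16 N sideways), level with the finished side to about 1.5 mm in the top camera, and the hand is clear; but my first push passed over the plate because the real fingertips sit about 33 mm above the reported TCP, which may have tripped the straddle rule, and I viewed 12 pictures, over the limit of 10.

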